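# Clear the shaving mirror, dip the brush, lay it on the soap dish

### The arm

A 6-joint arm with a two-finger parallel gripper is mounted at the origin on the work surface. World frame = base frame: x ahead of the robot, y to its left, z up, the work surface at z = 0. Lengths are in m, angles in degrees, forces in N, time in s.
With the tool pointing down it reaches from about 0.35 to 0.875 m from the base axis. Payload 4.2 kg.
Tool frame: the origin (TCP) lies midway between the tips of the shut fingers; the grasp point (between the pads) lies 19 mm behind it; y points along the fingers, z is the direction in which the jaws open and shut, and the axes are right-handed (so a half turn about y gives the same grasp; the last joint's range is limited). The gripper opens to 87 mm and grips with 3 to 60 N. Pads are 19 mm wide; open, the fingers measure 117 mm over their backs; the gripper's body (75 mm by 190 mm) begins 51 mm behind the grasp point.
Start: joints at [-52.506, 22.042, 0.453, 0, -68.411, -14.817], TCP at [0.241, -0.577, 0.223] pointing down, gripper open.
Joint ranges: [-179.83, 179.83], [-69.29, 118.12], [-61.27, 80.66], [-181.25, 117.63], [-171.15, -9.14], [-177.46, 177.46]. Speed limits (degrees/s): [159.86, 159.86, 180, 180, 180, 180].

### API

Orientations are given as [roll, pitch, yaw] about the fixed x, y, z axes, in that order (R = Rz(yaw) Ry(pitch) Rx(roll)).
In Python, from workcell import env gives the robot as it stands. The module is installed in compiled form; this text tells all that it offers. Calls block until the motion is done:
- env.goto(position, orientation): joint-space move of the TCP to a pose.
- env.move_straight(position, rotation=None, rate=0.15, force_limit=None): straight line of the TCP; rotation=None keeps the orientation; rate is the mean speed in m/s. With force_limit (N) it stops when the force on the tool has changed by that much, and returns True; else False.
- env.set_joints(angles): joint-space move.
- env.gripper_to(opening, grasp_force=None): opening from 0.0 (shut) to 1.0 (fully open); grasp_force is the grip in N (None keeps the last); returns when the fingers have stopped.
- env.dwell(seconds).
- env.inverse_kinematics(position, orientation): joint angles nearest the present ones, or None.
- env.read_state(): the state.
- env.grab_frame(name): name is "side" or "top"; returns a dict with "image" (384x512x3 uint8, blue, green, red), "fx", "fy", "cx", "cy" (pixels), "D" ([k1, k2, p1, p2, k3] as OpenCV has them; the pictures are not rectified), "position" and "orientation" of the camera in the world. Camera axes: x right, y up, looking along -z (the intrinsics and any distortion apply to the point x, -y, -z); pixel columns grow to the right and rows downward; lengths in m; the calibration is good to about 2 mm. A picture is of the moment at which its call begins. There is no depth.
A pose or a line that the arm cannot do raises env.Unreachable and nothing moves.
- env.close_job(): hands the job in, once; it reports no verdict.
Trained networks look in a picture, given as the dict that the camera call returned (one of the last four; its "shot" number tells which), for a name from the list of things; names that differ only in an ending like _2 or _b are one class to them, and where a whole thing is asked for, a point or a joint stands for the part that bears it (a point fixed in the world has none). Each returns a list of dicts, best first, with "score" (0 to 1); they miss things now and then, are a little off and sometimes report something else, mostly with a low value. They report only what shows in the picture. A call takes as long as a camera call. They do not tell look-alikes from the thing itself.
- env.search_frame(picture, thing): "xyz" ([x, y, z] in m, in world coordinates, good to about 4 mm: the middle of the surface that is visible of it).
- env.trace(picture, thing): "mask" (384x512 bool, what is visible of it).
The state is a dict: "clock": time; "joint_positions": joint angles; "qvel": joint speeds; "joint_torque": joint torques, N m; "position": TCP position; "tool_rot": TCP orientation; "force": force on the tool from outside, world axes, zero at the start; "wrist_torque": the same for the moment, N m; "opening": opening from 0.0 (shut) to 1.0 (fully open).
Only numpy, scipy, OpenCV 4.12 (cv2) and the standard library are available. Lean on these libraries where they do the work, as an engineer would, in place of code of your own. Each camera call takes 0.05 s, during which the arm holds its last target.

### The job

The round shaving mirror hangs over the blue bowl: loosen its red clamp knob fully (a quarter turn anticlockwise), then slide the mirror along its rail to the other end, so that the bowl is clear. Then take the shaving brush from its white rest, dip the tip of its bristles well below the bowl's rim, lift it out again, and lay the brush down along the steel soap dish with its handle across both ribs. Do not shift or tip the bowl, and leave the comb, the aftershave bottle and the trimmer alone.

Things in the scene. Friction and masses are not known exactly. Their poses are not given: they have to be found in the camera images.
- clamp_knob (a joint): angle of the red wing knob on top of the mirror's carriage, seen from above: 0 = tight (as at the start), grows anticlockwise to its stop at 1.57. The clamp lets go at about 1.0; while tight it really holds the carriage.
- knob_grip (a point): grip point of the red knob: on its vertical axis, 130 mm above the table. The knob's wing is a bar 44 mm long (point x, along which it lies), 12 mm thick (point y), its top 9 mm above this point and its lower end 19 mm below it, standing on a disc 36 mm across and 8 mm high. The point turns with the knob.
- carriage (a joint): travel of the mirror's carriage along its rail, m: 0 = the end where the bowl is (starts 0 to 0.03), 0.17 = the other end. It grows along +y of slide_rail. The carriage is a grey block 46 x 46 x 36 mm around the rail; it can be pulled along by the knob.
- slide_rail: fixed rail: an aluminium bar 14 x 14 mm, 310 mm long along y, its axis 85 mm above the table, on a steel post (18 mm square) at y = +-146 mm with a foot 70 x 36 mm. Origin on the table under the middle of the rail; x points away from the bowl.
- mirror_center (a point): centre of the round mirror, 100 mm across, 6 mm thick, 105 mm above the table, tilted 20 degrees towards the robot side; it is carried on a 10 mm steel arm 150 mm in front (-x of slide_rail) of the carriage.
- bowl: loose blue ceramic shaving bowl, outer radius 48 mm at the rim, wall 4 mm, 52 mm high, tapering to its foot; origin at the centre of its underside, z up. It stands under the mirror at the start.
- bowl_rim (a point): centre of the bowl's mouth, at rim height (52 mm above its underside).
- brush: loose shaving brush, 139 mm long, 70 g, lying level in its rest. Origin on its long axis at the place to grip; its x axis runs along the brush towards the handle's end. Black handle: a cylinder of 22 mm diameter from x = -34 to +54 mm (tapered over the last 4 mm); brass band to -42; straw-coloured bristle head of 20 mm greatest diameter to the tip at x = -85 mm. The whole brush is rigid.
- brush_tip (a point): tip of the bristles, on the brush's axis, at x = -85 mm of the brush.
- brush_rest: fixed white ceramic rest 80 x 44 mm, two V supports 8 mm thick (along x) at x = +-24 mm, V bottoms 35 mm above the table, prongs up to 49 mm. The brush lies in it along the rest's x, its axis 49 mm above the table, tip towards -x. Origin at the centre of the underside.
- soap_dish: fixed stainless soap dish 130 mm (x) by 90 mm (y), floor 3 mm, side walls 14 mm high. Two cross ribs 8 mm thick at x = +-26 mm, each a shallow V across y: bottom of the V 18 mm above the table at y = 0, rising to 30 mm at y = +-38 mm. A brush laid on both ribs along x has its axis 29.5 mm above the table; its ends may stick out over the walls. Origin at the centre of the underside.
- comb: bystander: loose black plastic comb 33 x 130 x 5 mm lying flat, 130 mm along its y; origin at its underside.
- aftershave: bystander: loose aluminium aftershave bottle, 44 mm diameter, 130 mm tall, black cap; origin at the centre of its underside.
- trimmer: bystander: loose grey battery trimmer lying on the table, 36 x 137 x 37 mm, steel head towards its -y, red toggle on top; origin at its underside.
Not all that is in view belongs to the job. Several things have the shape of the soap_dish; the one meant has the colours described above. Leave any orange or purple look-alike of the bowl alone.

How it is judged:
By the outcome, as a careful person would: the job done as asked, in the order asked, and still so for the second after the job is handed in, with the robot touching nothing.
It also fails if it takes over 72 s, if anything falls off the work surface, if the arm or the gripper's body presses on something with over 40 N, if the wrist force passes 120 N, or if a joint passes its speed limit or range.

## Working session

There is one attempt and no reset: what is moved stays moved. The work goes in short steps, each a Python script; the robot and the scene stay as the last script left them, time stands still between calls to the robot, and variables do not carry over. Pictures are saved under pics/ and viewed, and the job is handed in when it is done.

```bash
mkdir -p pics; ls
python3 - <<'E'
from workcell import env
import cv2,numpy as np
s=env.read_state()
print(s['clock'],s['position'],s['tool_rot'],s['opening'],s['force'])
for n in ('side','top'):
    f=env.grab_frame(n); cv2.imwrite(f'pics/{n}0.png',f['image'])
    print(n,{k:v for k,v in f.items() if k!='image'})
E
```

```text
pics
0.0 [ 0.24075945 -0.5761112   0.22145614] [-8.98733099e+01  5.78381679e-03  2.26683437e+01] 1.000651858077796 [-0.08169721 -0.01988518 -0.07569467]
side {'fx': 475.44468480368454, 'fy': 475.44468480368454, 'cx': 257.78168610420926, 'cy': 189.9665732937046, 'D': array([-0.09778017,  0.        ,  0.        ,  0.        ,  0.        ]), 'position': array([-0.00286442,  0.67031735,  1.09001696]), 'orientation': array([  42.54149426,   -0.98443373, -144.35739177]), 'shot': 1}
top {'fx': 407.73892401728637, 'fy': 407.73892401728637, 'cx': 249.7961295016556, 'cy': 191.76136600173683, 'D': array([-0.12434493,  0.        ,  0.        ,  0.        ,  0.        ]), 'position': array([ 0.46474611, -0.09983935,  1.3434041 ]), 'orientation': array([  2.11525703,   0.70037133, -88.92364993]), 'shot': 2}
```

View pics/side0.png

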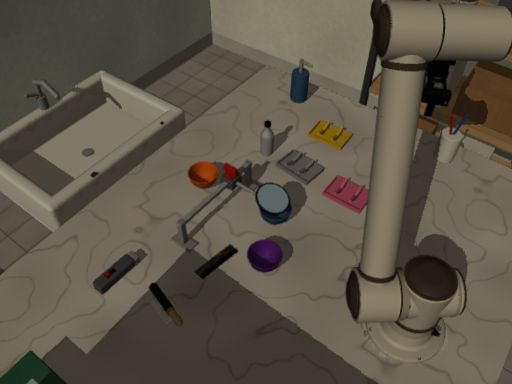

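View pics/top0.png

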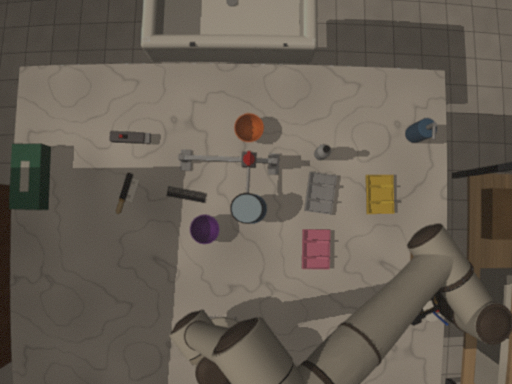

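The top view has +x up and +y to the left. The red knob is at (249,159), with the orange bowl at (249,127) the only other reddish thing near it. The blue bowl under the mirror is at (248,208), with the purple (204,229) and orange (249,127) bowls as look-alikes. The steel dish is at (322,192), with yellow (381,194) and pink (317,249) look-alikes. The brush is at (125,192), tip downward, in the dark strip. The comb at (187,195) and the trimmer at (130,137) are the other dark objects. I'll measure next and check the choices in a close crop.

```bash
cat > h.py <<'E'
from workcell import env
import cv2,numpy as np
from scipy.spatial.transform import Rotation as Rn
def cam(f):
    R=Rn.from_euler('xyz',f['orientation'],degrees=True).as_matrix()@np.diag([1,-1,-1])
    K=np.array([[f['fx'],0,f['cx']],[0,f['fy'],f['cy']],[0,0,1]]);return R,K
def px2w(f,uv,z):
    R,K=cam(f); n=cv2.undistortPoints(np.array(uv,float).reshape(-1,1,2),K,f['D']).reshape(-1,2)
    d=np.c_[n,np.ones(len(n))]@R.T; p=np.array(f['position'])
    return p+d*((z-p[2])/d[:,2])[:,None]
def w2px(f,X):
    R,K=cam(f); X=np.array(X,float).reshape(-1,3)
    rv=cv2.Rodrigues(R.T)[0]; t=-R.T@np.array(f['position'])
    return cv2.projectPoints(X,rv,t,K,f['D'])[0].reshape(-1,2)
def crop(f,u,v,w,h,k,name):
    cv2.imwrite('pics/'+name,cv2.resize(f['image'][v:v+h,u:u+w],None,fx=k,fy=k,interpolation=cv2.INTER_CUBIC))
def fuse(fs,uvs):
    A=np.zeros((3,3));b=np.zeros(3)
    for f,uv in zip(fs,uvs):
        p=np.array(f['position']);d=px2w(f,[uv],0)[0]-p;d/=np.linalg.norm(d);P=np.eye(3)-np.outer(d,d);A+=P;b+=P@p
    return np.linalg.solve(A,b)
E
python3 - <<'E'
from h import *
fs={n:env.grab_frame(n) for n in('top','side')}
crop(fs['top'],170,110,180,130,4,'c1.png'); crop(fs['top'],95,160,80,60,8,'c2.png'); crop(fs['side'],140,140,190,130,4,'c3.png'); crop(fs['side'],85,235,160,100,5,'c4.png')
np.set_printoptions(precision=4,suppress=True)
for t in ['knob_grip','slide_rail','mirror_center','bowl','brush','brush_tip','brush_rest','soap_dish','comb','aftershave','trimmer']:
    for n,f in fs.items():
        print(t,n,[(np.round(d['xyz'],4).tolist(),round(d['score'],2)) for d in env.search_frame(f,t)[:4]])
import pickle
pickle.dump(fs,open('f0.pkl','wb'))
E
```

```text
knob_grip top [([0.6121, -0.0758, 0.1314], 0.64)]
knob_grip side [([0.6111, -0.0728, 0.1213], 0.47)]
slide_rail top [([0.5905, -0.0735, 0.0985], 0.77)]
slide_rail side [([0.5961, -0.0602, 0.093], 0.8), ([0.5198, 0.334, 0.008], 0.41), ([0.6117, -0.071, 0.1229], 0.3)]
mirror_center top [([0.4728, -0.0734, 0.1051], 0.72)]
mirror_center side [([0.4795, -0.0696, 0.1076], 0.59)]
bowl top [([0.3931, 0.0675, 0.0204], 0.97), ([0.7227, -0.072, 0.0239], 0.91), ([0.6348, -0.3045, 0.0859], 0.75), ([0.4595, -0.1234, 0.0496], 0.62)]
bowl side [([0.7316, -0.0847, 0.0314], 0.81), ([0.397, 0.0423, 0.0305], 0.62), ([0.4467, -0.0807, 0.0308], 0.51), ([0.4958, 0.3282, 0.0559], 0.24)]
brush top [([0.5067, 0.3222, 0.0597], 0.49)]
brush side [([0.4983, 0.3271, 0.058], 0.79)]
brush_tip top [([0.5066, 0.3217, 0.056], 0.76)]
brush_tip side [([0.4967, 0.3299, 0.058], 0.86)]
brush_rest top [([0.5183, 0.3119, 0.0088], 0.75)]
brush_rest side [([0.5185, 0.3357, 0.0079], 0.63), ([0.5009, 0.3247, 0.0596], 0.46)]
soap_dish top [([0.3298, -0.2987, 0.0065], 0.84), ([0.5158, -0.3139, 0.0054], 0.72), ([0.513, -0.5139, 0.0046], 0.7)]
soap_dish side [([0.511, -0.512, 0.0011], 0.93), ([0.33, -0.2967, 0.0016], 0.72), ([0.5132, -0.3121, 0.0078], 0.69)]
comb top [([0.4968, 0.1283, 0.0074], 0.69)]
comb side [([0.5023, 0.1316, 0.0052], 0.74), ([0.4996, 0.3253, 0.0584], 0.73)]
aftershave top [([0.6334, -0.3035, 0.0883], 0.77)]
aftershave side [([0.6366, -0.2983, 0.0656], 0.64)]
trimmer top [([0.6868, 0.3171, 0.0316], 0.78)]
trimmer side [([0.6803, 0.3268, 0.0271], 0.73)]
```

View pics/c1.png

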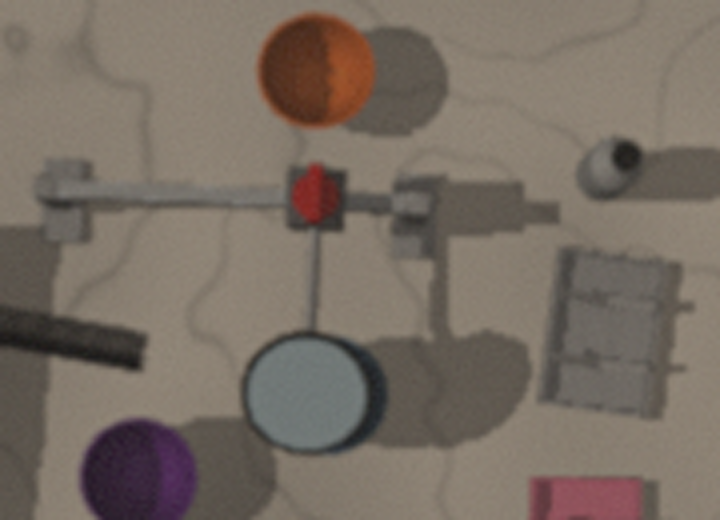

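View pics/c2.png

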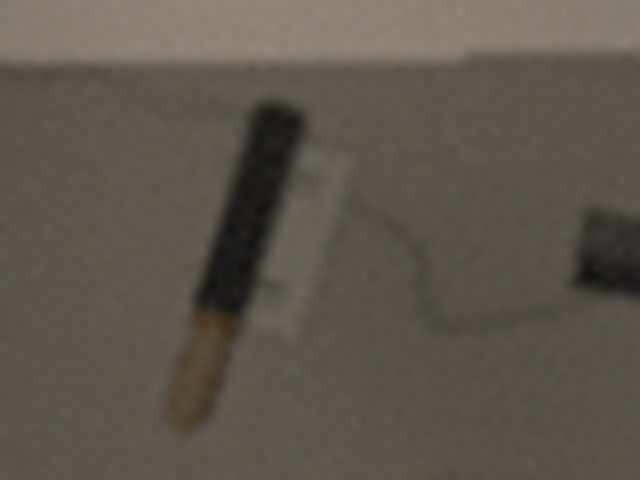

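View pics/c3.png

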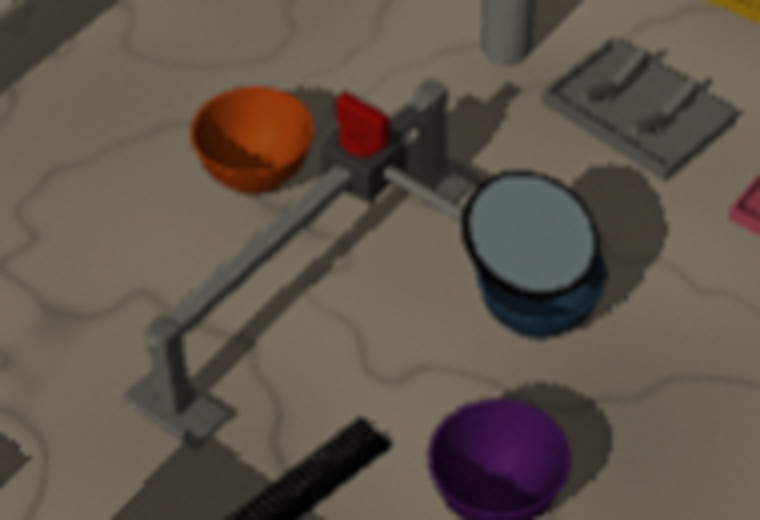

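View pics/c4.png

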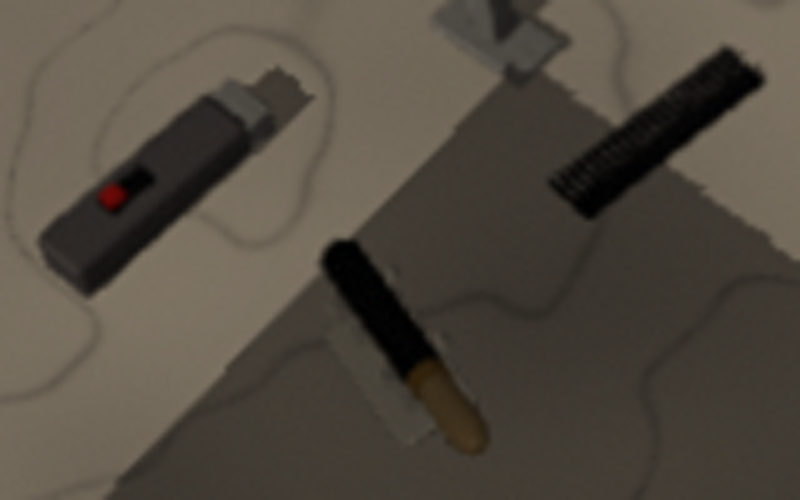

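The crop confirms the choices: red wing knob with its bar along x, blue bowl under the mirror, plain steel dish with ribs running along y, and the brush with its tip toward the robot. Next I'll make precise measurements.

```bash
cat > m.py <<'E'
from h import *
np.set_printoptions(precision=4,suppress=True)
fs={n:env.grab_frame(n) for n in('top','side')}
def best(f,t,xy=None):
    ms=env.trace(f,t)
    if xy is not None:
        u=w2px(f,[xy])[0]
        ms=sorted(ms,key=lambda m:np.linalg.norm(np.argwhere(m['mask']).mean(0)[::-1]-u))
    return ms[0]['mask'],ms[0]['score']
# knob by red colour
for n,f in fs.items():
    im=f['image'].astype(int); m=(im[...,2]>90)&(im[...,1]<60)&(im[...,0]<60)
    u=w2px(f,[[0.612,-0.073,0.125]])[0]
    yy,xx=np.nonzero(m); k=np.hypot(xx-u[0],yy-u[1])<25
    P=np.c_[xx,yy][k].astype(np.float32); print('knob px',n,P.mean(0),cv2.minAreaRect(P), px2w(f,[P.mean(0)],0.13))
# brush
ax={}
for n,f in fs.items():
    m,s=best(f,'brush',[.5,.325,.05]); P=np.argwhere(m)[:,::-1].astype(np.float32)
    vx,vy,x0,y0=cv2.fitLine(P,cv2.DIST_L2,0,.01,.01).ravel()
    t=(P-[x0,y0])@[vx,vy]; e=np.array([[x0+vx*a,y0+vy*a] for a in (t.min(),t.max())])
    W=px2w(f,e,0.049); print('brush',n,s,e.ravel(),W[:,:2].ravel(),'len',np.linalg.norm(W[1]-W[0]))
    print('   dir deg',np.degrees(np.arctan2(*(W[1]-W[0])[[1,0]])))
# dish
for n,f in fs.items():
    m,s=best(f,'soap_dish',[.515,-.313,.01]); P=np.argwhere(m)[:,::-1].astype(np.float32)
    W=px2w(f,P,0.012)[:,:2].astype(np.float32)
    print('dish',n,s,cv2.minAreaRect(W))
for n,f in fs.items():
    m,s=best(f,'bowl',[.46,-.08,.03]); P=np.argwhere(m)[:,::-1]; print('bowl',n,s,P.min(0),P.max(0),m.sum())
    m,s=best(f,'mirror_center'); P=np.argwhere(m)[:,::-1].astype(np.float32); print('mirror',n,s,cv2.fitEllipse(cv2.convexHull(P)))
    m,s=best(f,'slide_rail'); print('rail',n,s,cv2.minAreaRect(np.argwhere(m)[:,::-1].astype(np.float32)))
E
python3 m.py
python3 - <<'E'
from h import *
import pickle
fs=pickle.load(open('f0.pkl','rb'))
# rail posts: top crop edges
f=fs['top']
for uv in [(170+50/4,110+187/4),(170+412/4,110+203/4)]: print(px2w(f,[uv],0.092))
E
```

```text
knob px top [247.3559 151.7203] ((247.4016571044922, 148.4180450439453), (31.325366973876953, 10.864289283752441), 84.80557250976562) [[ 0.629  -0.0746  0.13  ]]
knob px side [218.9936 170.91  ] ((219.29302978515625, 172.6396484375), (31.111135482788086, 19.92510986328125), 2.862405300140381) [[ 0.6286 -0.0494  0.13  ]]
brush top 0.79 [117.2219 213.0729 130.5511 172.5097] [0.4356 0.3435 0.5674 0.3032] len 0.13787443030040453
   dir deg -17.014257393055242
brush side 0.56 [150.506  283.3656 180.3742 323.7231] [0.5705 0.3051 0.4358 0.3433] len 0.14001199117522864
   dir deg 164.13601817239746
dish top 0.88 ((0.5160233974456787, -0.3129163682460785), (0.09244950115680695, 0.13100503385066986), 83.25479125976562)
dish side 0.56 ((0.5123892426490784, -0.3102506399154663), (0.10095573961734772, 0.1414300948381424), 83.91206359863281)
bowl top 0.49 [256 195] [266 221] 97
mirror top 0.95 ((246.80618286132812, 186.9414825439453), (39.195281982421875, 73.58741760253906), 2.3545684814453125)
rail top 0.86 ((227.25527954101562, 185.8418426513672), (100.51085662841797, 71.16048431396484), 1.9091522693634033)
bowl side 0.71 [259 204] [291 223] 294
mirror side 0.82 ((253.75941467285156, 187.25010681152344), (37.911190032958984, 78.96808624267578), 121.88126373291016)
rail side 0.96 ((222.5582275390625, 200.07064819335938), (68.1078872680664, 124.35295104980469), 66.879150390625)
[[0.61547397 0.12703144 0.092     ]]
[[ 0.6075932  -0.15337422  0.092     ]]
```

Run:
```python
from h import *
import pickle
np.set_printoptions(precision=4,suppress=True)
fs=pickle.load(open('f0.pkl','rb'))
for n,f in fs.items():
    h=cv2.cvtColor(f['image'],cv2.COLOR_BGR2HSV); m=((h[...,0]<5)|(h[...,0]>170))&(h[...,1]>150)&(h[...,2]>50)
    u=w2px(f,[[0.612,-0.073,0.125]])[0]
    yy,xx=np.nonzero(m); k=np.hypot(xx-u[0],yy-u[1])<18
    P=np.c_[xx,yy][k].astype(np.float32); print(n,len(P),P.min(0),P.max(0),P.mean(0),px2w(f,[P.mean(0)],0.13))
    g=(h[...,2]*m).astype(np.uint8)
# predicted vs seen, overlay of model knob
def knob(c,yaw):
    R=Rn.from_euler('z',yaw,degrees=True).as_matrix()
    return np.array([R@[sx*.022,sy*.006,z]+[c[0],c[1],0] for z in(.139,.111) for sx,sy in((-1,-1),(1,-1),(1,1),(-1,1))])
for n,f in fs.items():
    K=6; u,v=w2px(f,[[0.612,-0.073,0.125]])[0].astype(int); w=30
    im=cv2.resize(f['image'][v-w:v+w,u-w:u+w],None,fx=10,fy=10,interpolation=cv2.INTER_NEAREST); im=cv2.convertScaleAbs(im,alpha=1.5)
    p=(w2px(f,knob((0.610,-0.0745),-1.6))-[u-w,v-w]+.5)*10
    for q in(p[:4],p[4:]): cv2.polylines(im,[q.astype(int)],True,(0,255,0),1)
    cv2.imwrite(f'pics/k_{n}.png',im)
a=cv2.imread('pics/k_top.png');b=cv2.imread('pics/k_side.png');cv2.imwrite('pics/k2.png',cv2.resize(np.hstack([a,b]),(800,400)))
```

```text
top 93 [243. 152.] [253. 165.] [248.2151 158.3763] [[ 0.6091 -0.0776  0.13  ]]
side 156 [224. 163.] [236. 178.] [229.641  171.2436] [[ 0.6035 -0.0664  0.13  ]]
```

View pics/k2.png

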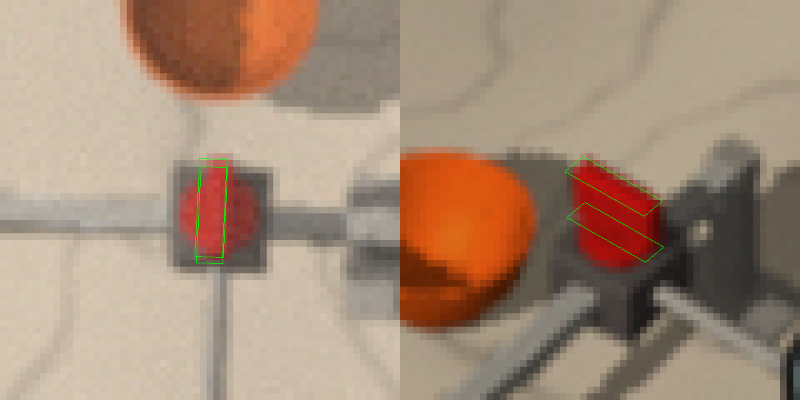

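Run:
```python
from h import *
np.set_printoptions(precision=1,suppress=True)
def ik(p,o):
    r=env.inverse_kinematics(p,o); return None if r is None else np.array(r)
for base in (-1.6,178.4,-181.6):
    for d in (0,45,92): print('knob',base,d,ik([.6095,-.077,.117],[-90,0,base+d]))
for y in (-16.5,163.5): print('brush',y,ik([.517,.319,.032],[-90,0,y]))
# dip: tool x = handle direction. general R from axes
def dip(hdir,th):
    h=np.array([np.cos(np.radians(hdir)),np.sin(np.radians(hdir)),0]);c,s=np.cos(np.radians(th)),np.sin(np.radians(th))
    xh=c*h+s*np.array([0,0,1]); y=s*h-c*np.array([0,0,1]); out=[]
    for sg in(1,-1):
        x=sg*xh; z=np.cross(x,y); R=np.c_[x,y,z]; out.append((sg,R,xh,y))
    return out
for hd in(-90,90,0,180,-45,-135,45,135):
    for sg,R,xh,y in dip(hd,50):
        tip=np.array([.455,-.085,.024])-0.012*np.array([np.cos(np.radians(hd)),np.sin(np.radians(hd)),0])
        tcp=tip+.085*xh+.019*y
        print('dip',hd,sg,ik(tcp,Rn.from_matrix(R).as_euler('xyz',degrees=True)))
for y in (-6.7,173.3): print('dish',y,ik([.515,-.312,.02],[-90,0,y]))
```

```text
knob -1.6 0 [  7.9  26.2  -9.2  -0.  -54.6 -99.5]
knob -1.6 45 [  7.9  26.2  -9.2  -0.  -54.6 -54.5]
knob -1.6 92 [  7.9  26.2  -9.2   0.  -54.6  -7.5]
knob 178.4 0 [  7.9  26.2  -9.2   0.  -54.6  80.5]
knob 178.4 45 [  7.9  26.2  -9.2   0.  -54.6 125.5]
knob 178.4 92 [  7.9  26.2  -9.2   0.  -54.6 172.5]
knob -181.6 0 [  7.9  26.2  -9.2   0.  -54.6  80.5]
knob -181.6 45 [  7.9  26.2  -9.2   0.  -54.6 125.5]
knob -181.6 92 [  7.9  26.2  -9.2   0.  -54.6 172.5]
brush -16.5 [  46.9   31.4  -14.8    0.   -43.8 -153.4]
brush 163.5 [ 46.9  31.4 -14.8   0.  -43.8  26.6]
dip -90 1 [ 20.6  26.3 -54.4  62.7 -53.8 100.8]
dip -90 -1 [ 20.6  26.3 -54.4  62.7 -53.8 -79.2]
dip 90 1 [-18.4  30.4 -12.2 -48.8 -75.1  43.7]
dip 90 -1 [ -18.4   30.4  -12.2  -48.8  -75.1 -136.3]
dip 0 1 [ -30.    16.3  -38.5 -114.1  -24.8   46.7]
dip 0 -1 [ -30.    16.3  -38.5 -114.1  -24.8 -133.3]
dip 180 1 [  6.8  38.6 -10.4  -5.2 -90.7  85.6]
dip 180 -1 [  6.8  38.6 -10.4  -5.2 -90.7 -94.4]
dip -45 1 None
dip -45 -1 None
dip -135 1 [ 18.9  34.7 -28.4  20.4 -74.8 101.9]
dip -135 -1 [ 18.9  34.7 -28.4  20.4 -74.8 -78.1]
dip 45 1 [-24.9  21.8 -25.1 -71.  -49.5  32.5]
dip 45 -1 [ -24.9   21.8  -25.1  -71.   -49.5 -147.5]
dip 135 1 [ -6.8  36.9  -5.2 -28.3 -90.9  62.6]
dip 135 -1 [  -6.8   36.9   -5.2  -28.3  -90.9 -117.4]
dish -6.7 [-15.8  31.9 -16.1  -0.  -42.  -80.9]
dish 173.3 [-15.8  31.9 -16.1   0.  -42.   99.1]
```

Run:
```python
from h import *
np.set_printoptions(precision=3,suppress=True)
def st(m):
    s=env.read_state(); print(m,round(s['clock'],2),s['position'],s['tool_rot'],'F',s['force'],'T',s['wrist_torque'],round(s['opening'],3))
k=np.array([.6095,-.077]); y0=-1.6
env.goto([*k,.20],[-90,0,y0]); env.gripper_to(.5); st('above')
print(env.move_straight([*k,.117],force_limit=8)); st('down')
env.gripper_to(0,25); st('grip')
f=env.grab_frame('top'); crop(f,200,110,100,75,8,'g1.png'); g=env.grab_frame('side'); crop(g,180,130,100,75,8,'g2.png')
```

```text
above 5.11 [ 0.61  -0.077  0.2  ] [-89.998  -0.002  -1.597] F [ 0.868  0.536 -0.603] T [-0.005  0.022  0.019] 0.502
False
down 5.81 [ 0.61  -0.077  0.118] [-90.017  -0.09   -1.58 ] F [ 0.75   0.159 -0.292] T [-0.096 -0.06   0.03 ] 0.498
grip 6.46 [ 0.61  -0.077  0.117] [-90.004  -0.016  -1.598] F [-1.428 -0.28   1.86 ] T [-0.041  0.145 -0.039] 0.138
```

View pics/g2.png

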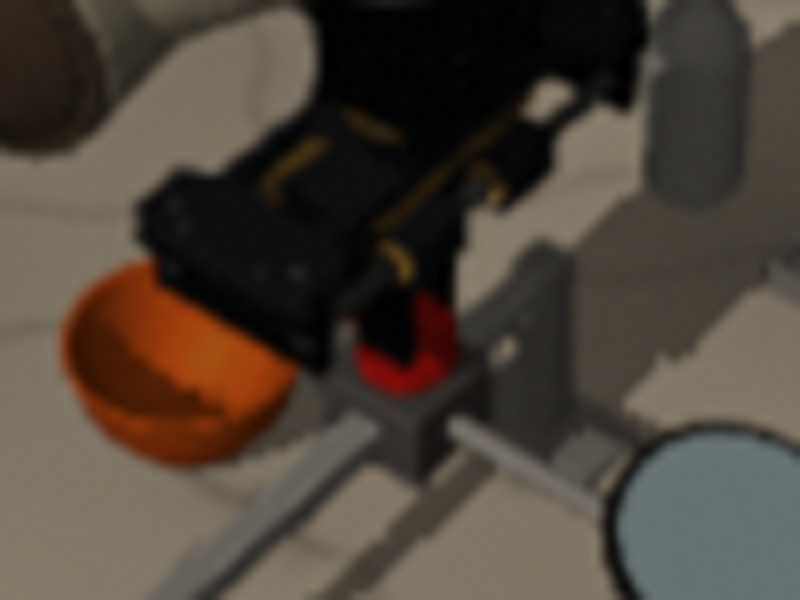

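The fingers hold the wing, seen at about (390,320) in the crop. The opening of 0.138 is 12 mm, which matches the bar's thickness. I'll turn the knob now.

Run:
```python
from h import *
np.set_printoptions(precision=3,suppress=True)
def st(m):
    s=env.read_state(); print(m,round(s['clock'],2),s['position'],s['tool_rot'],'F',s['force'],'T',s['wrist_torque'],round(s['opening'],3))
k=np.array([.6095,-.077]); y0=-1.6
env.gripper_to(0,40)
for d in (15,30,45,60,75,85,91):
    env.move_straight([*k,.117],[-90,0,y0+d]); st(d)
    s=env.read_state()
    if np.linalg.norm(s['force'])>30: print('stop');break
```

```text
15 7.18 [ 0.61  -0.077  0.117] [-90.028  -0.01   13.296] F [-0.776 -1.04   3.467] T [-0.318  0.195  0.134] 0.134
30 7.59 [ 0.61  -0.077  0.117] [-90.043  -0.006  28.228] F [-0.463 -2.864  3.866] T [-0.884  0.08   0.13 ] 0.131
45 8.0 [ 0.61  -0.077  0.117] [-90.046  -0.026  43.212] F [ 0.817 -2.312  3.723] T [-0.734 -0.03   0.074] 0.135
60 8.41 [ 0.61  -0.077  0.117] [-90.071  -0.056  58.213] F [ 1.264 -1.055  4.171] T [-0.349 -0.381  0.088] 0.13
75 8.82 [ 0.61  -0.077  0.117] [-90.114  -0.044  73.211] F [ 4.085 -1.752  2.447] T [-0.373 -0.795  0.096] 0.134
85 9.14 [ 0.611 -0.077  0.117] [-90.147  -0.025  83.181] F [ 6.056 -1.51   1.322] T [-0.432 -1.331  0.058] 0.137
91 9.4 [ 0.611 -0.077  0.117] [-90.169  -0.027  89.138] F [ 5.379 -1.39   1.708] T [-0.411 -1.409 -0.193] 0.135
```

Run:
```python
from h import *
np.set_printoptions(precision=3,suppress=True)
def st(m):
    s=env.read_state(); print(m,round(s['clock'],2),s['position'],s['tool_rot'],'F',s['force'],'T',s['wrist_torque'],round(s['opening'],3))
k=np.array([.6095,-.077]); y0=-1.6
env.move_straight([k[0]+.001,k[1],.117],[-90,0,y0+94]); st(94)
env.move_straight([k[0]+.001,k[1],.117],[-90,0,y0+91]); st(91)
d=np.array([.028,.9996]); p=k+[.001,0]
for t in (.03,.06,.09,.12):
    r=env.move_straight([*(p+d*t),.117],rate=.1,force_limit=25); st(('slide',t,r))
    if r: break
f=env.grab_frame('top'); crop(f,150,110,180,130,4,'s1.png')
```

```text
94 9.65 [ 0.611 -0.077  0.117] [-90.059  -0.04   92.074] F [2.608 0.356 3.793] T [-0.168 -0.819 -0.883] 0.137
91 9.9 [ 0.611 -0.077  0.117] [-90.042  -0.006  89.4  ] F [ 3.378 -0.456  4.994] T [-0.099 -0.9   -0.372] 0.132
('slide', 0.03, False) 10.35 [ 0.612 -0.046  0.117] [-90.048  -0.038  89.453] F [4.011 1.806 5.173] T [ 0.396 -0.862 -0.376] 0.134
('slide', 0.06, False) 10.8 [ 0.612 -0.016  0.117] [-90.039  -0.029  89.432] F [3.436 1.384 5.43 ] T [ 0.437 -0.865 -0.42 ] 0.131
('slide', 0.09, False) 11.25 [0.613 0.014 0.117] [-90.042  -0.034  89.432] F [3.071 0.802 5.586] T [ 0.464 -0.861 -0.411] 0.132
('slide', 0.12, False) 11.7 [0.614 0.044 0.117] [-90.04   -0.034  89.436] F [3.308 0.894 5.528] T [ 0.415 -0.902 -0.42 ] 0.134
```

View pics/s1.png

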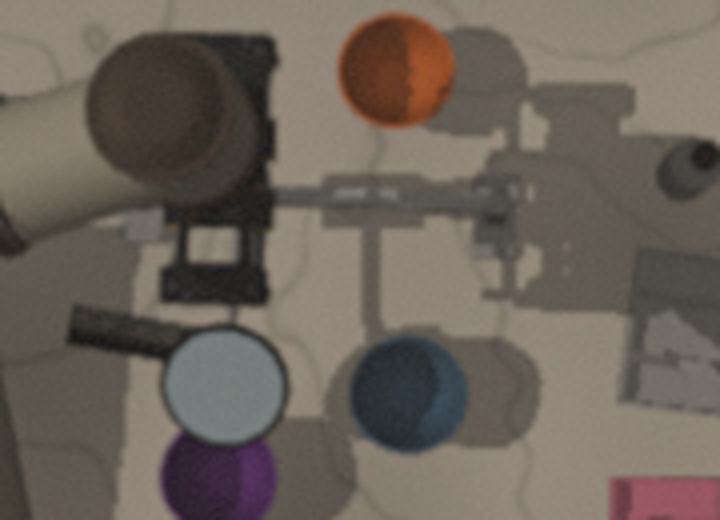

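The mirror at (225,385) has moved with the carriage, and the bowl at (408,393) is uncovered. I'll continue gently to the end stop.

Run:
```python
from h import *
np.set_printoptions(precision=3,suppress=True)
def st(m):
    s=env.read_state(); print(m,round(s['clock'],2),s['position'],s['tool_rot'],'F',s['force'],'T',s['wrist_torque'],round(s['opening'],3))
d=np.array([.028,.9996]); p=np.array([.6105,-.077])
for t,v in ((.135,.1),(.18,.05)):
    r=env.move_straight([*(p+d*t),.117],rate=v,force_limit=12); st((t,r))
    if r: break
pos=env.read_state()['position']
env.gripper_to(.5); st('open')
env.move_straight([pos[0],pos[1],.2]); st('up')
env.goto([.5172,.3193,.20],[-90,0,163.5]); env.gripper_to(.8); st('above brush')
fs=[env.grab_frame(n) for n in('top','side')]
crop(fs[0],150,110,180,130,4,'s2.png');crop(fs[1],120,130,200,150,4,'s3.png')
import pickle; pickle.dump(fs,open('f1.pkl','wb'))
```

```text
(0.135, False) 12.05 [0.615 0.059 0.117] [-90.039  -0.034  89.438] F [3.613 1.314 4.803] T [ 0.4   -0.862 -0.394] 0.135
(0.18, True) 12.53 [0.615 0.072 0.117] [-89.959   0.257  89.372] F [ 1.09  -4.023  2.188] T [-0.74  -0.185 -0.348] 0.134
open 13.36 [0.618 0.073 0.119] [-90.389   0.058  89.361] F [-0.733 -0.038  0.239] T [0.064 0.148 0.045] 0.496
up 14.05 [0.614 0.072 0.199] [-90.285   0.058  89.343] F [ 0.831 -0.289 -0.27 ] T [-0.024  0.093  0.034] 0.5
above brush 15.84 [0.517 0.319 0.2  ] [-90.      0.003 163.507] F [-0.264  0.065  0.009] T [-0.059  0.078 -0.022] 0.799
```

View pics/s2.png

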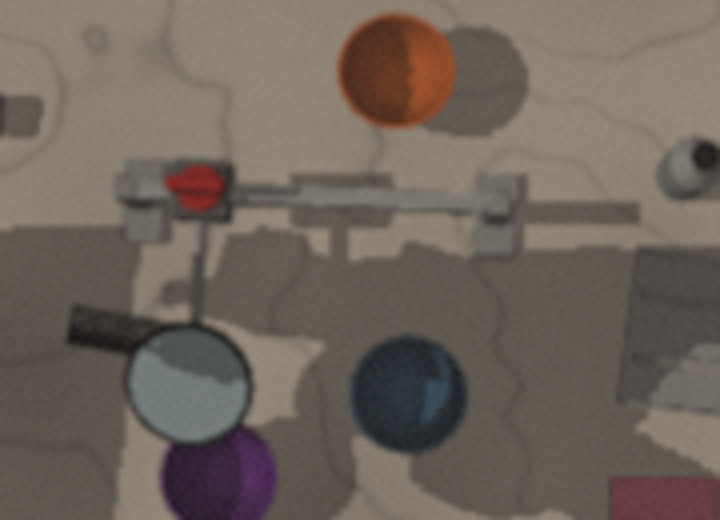

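View pics/s3.png

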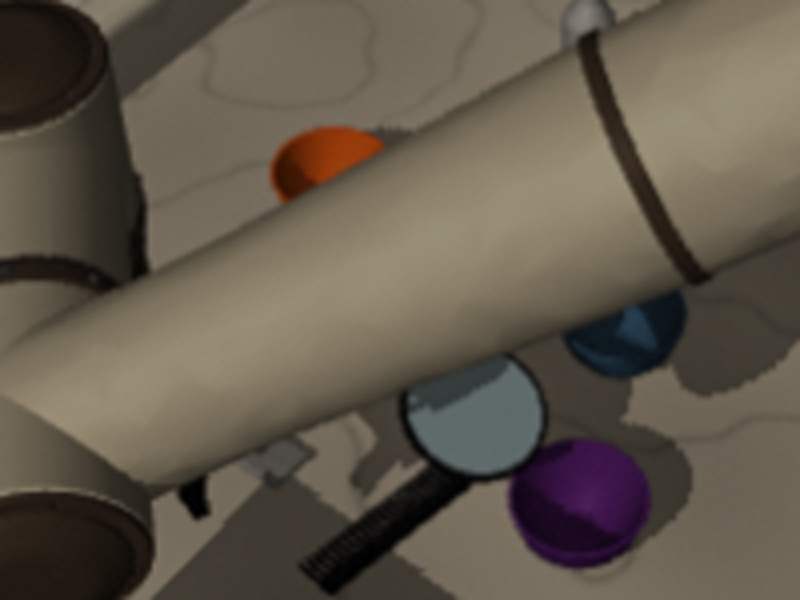

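The knob now lies along the rail at (197,188), the carriage is by the left post, and the bowl is clear. I'll verify the knob angle and end position numerically, and measure the bowl.

Run:
```python
from h import *
import pickle
np.set_printoptions(precision=4,suppress=True)
fs=pickle.load(open('f1.pkl','rb')); f=fs[0]
h=cv2.cvtColor(f['image'],cv2.COLOR_BGR2HSV)
u=w2px(f,[[.614,.0735,.135]])[0]; print(u)
m=((h[...,0]<5)|(h[...,0]>170))&(h[...,1]>150)&(h[...,2]>50); yy,xx=np.nonzero(m); k=np.hypot(xx-u[0],yy-u[1])<14
P=np.c_[xx,yy][k]; print(len(P),P.mean(0),px2w(f,[P.mean(0)],.13)); 
Q=px2w(f,P,.135)[:,:2]; c=np.cov(Q.T); w,v=np.linalg.eigh(c); print(np.sqrt(w),np.degrees(np.arctan2(v[1,1],v[0,1])))
# bowl rim: dark blue region
b=f['image'].astype(int); m=(b[...,0]>b[...,2]+12)
yy,xx=np.nonzero(m); ub=w2px(f,[[.46,-.075,.05]])[0]; k=np.hypot(xx-ub[0],yy-ub[1])<25
P=np.c_[xx,yy][k].astype(np.float32); hull=cv2.convexHull(P); W=px2w(f,hull.reshape(-1,2),.052)[:,:2].astype(np.float32)
print('rim circle top',cv2.minEnclosingCircle(W), cv2.fitEllipse(W))
def draw(f,im,pts,c,u0,v0,k):
    cv2.polylines(im,[((w2px(f,pts)-[u0,v0]+.5)*k).astype(int)],True,c,1)
u0,v0,K=150,140,6; im=cv2.resize(f['image'][v0:v0+90,u0:u0+130],None,fx=K,fy=K,interpolation=cv2.INTER_NEAREST); im=cv2.convertScaleAbs(im,alpha=1.6)
def knob(c,yaw,L=.022,W=.006,z=.139):
    R=Rn.from_euler('z',yaw,degrees=True).as_matrix(); return np.array([R@[sx*L,sy*W,z]+[c[0],c[1],0] for sx,sy in((-1,-1),(1,-1),(1,1),(-1,1))])
draw(f,im,knob((.614,.0735),88.4),(0,255,0),u0,v0,K)
rc=np.array([.6115,-.0115])
draw(f,im,knob(rc,88.4,.155,.007,.092),(255,255,0),u0,v0,K)
draw(f,im,knob(rc+.085*np.array([.028,1]),88.4,.023,.023,.103),(0,255,255),u0,v0,K)
(c0,r)=cv2.minEnclosingCircle(W); a=np.linspace(0,6.28,40); draw(f,im,np.c_[c0[0]+.048*np.cos(a),c0[1]+.048*np.sin(a),0*a+.052],(0,0,255),u0,v0,K)
cv2.imwrite('pics/ov.png',im)
for t in('mirror_center','knob_grip','bowl'): print(t,[(np.round(d['xyz'],4).tolist(),round(d['score'],2)) for d in env.search_frame(env.grab_frame('top'),t)[:3]])
```

```text
[197.7043 155.7322]
101 [198.9208 156.3366] [[0.6128 0.0705 0.13  ]]
[0.0075 0.0101] 83.74819998831188
rim circle top ((0.4618299901485443, -0.0887461006641388), 0.04378122836351395) ((0.45921191573143005, -0.09012377262115479), (0.078384630382061, 0.08683483302593231), 16.924072265625)
mirror_center [([0.4776, 0.0765, 0.1065], 0.86)]
knob_grip [([0.6365, -0.3042, 0.0861], 0.71), ([0.5483, 0.3128, 0.0577], 0.24)]
bowl [([0.7249, -0.0726, 0.0268], 0.85), ([0.4579, -0.0894, 0.0236], 0.81), ([0.3878, 0.067, 0.0211], 0.59)]
```

View pics/ov.png

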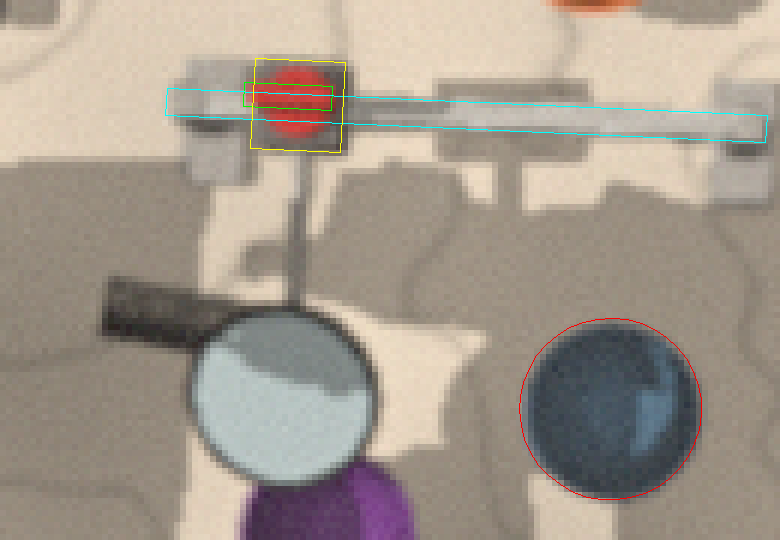

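The end stop is reached, since the carriage outline agrees with 0.17. The bowl is at about (0.461, -0.090). I'll pick up the brush now.

Run:
```python
from h import *
np.set_printoptions(precision=3,suppress=True)
def st(m):
    s=env.read_state(); print(m,round(s['clock'],2),s['position'],s['tool_rot'],'F',s['force'],'T',s['wrist_torque'],round(s['opening'],3))
r=env.move_straight([.5172,.3194,.032],[-90,0,163.6],force_limit=6); st(('down',r))
if not r:
    env.gripper_to(0,30); st('grip')
    env.move_straight([.5172,.3194,.06],rate=.08); st('lift')
    env.move_straight([.5172,.3194,.28],rate=.2); st('up')
fs=[env.grab_frame(n) for n in('top','side')]
crop(fs[0],50,130,160,120,4,'b1.png');crop(fs[1],60,180,200,150,4,'b2.png')
```

```text
('down', False) 17.51 [0.518 0.32  0.033] [-90.097   0.064 163.614] F [-0.256 -0.603 -0.562] T [-0.068  0.155  0.021] 0.797
grip 18.38 [0.517 0.319 0.032] [-90.006   0.001 163.603] F [ 0.211 -1.069  0.113] T [ 0.027  0.152 -0.012] 0.239
lift 18.88 [0.517 0.319 0.06 ] [-90.04    0.005 163.585] F [ 0.65   0.053 -1.29 ] T [-0.105  0.17   0.033] 0.242
up 20.12 [0.517 0.319 0.278] [-89.862  -0.106 163.587] F [ 0.029 -0.036 -0.247] T [-0.057  0.111 -0.03 ] 0.243
```

View pics/b1.png

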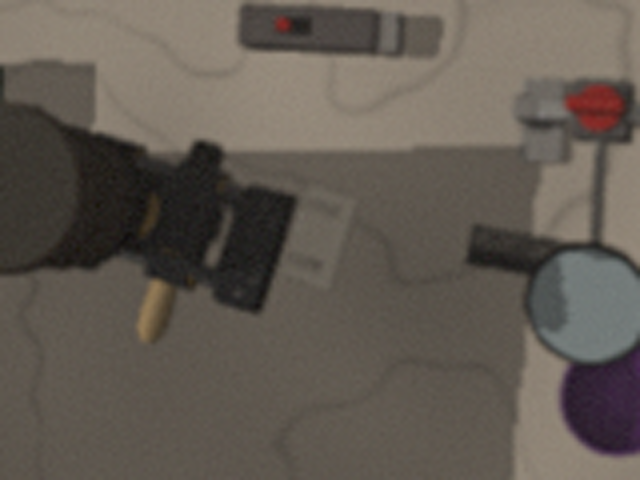

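View pics/b2.png

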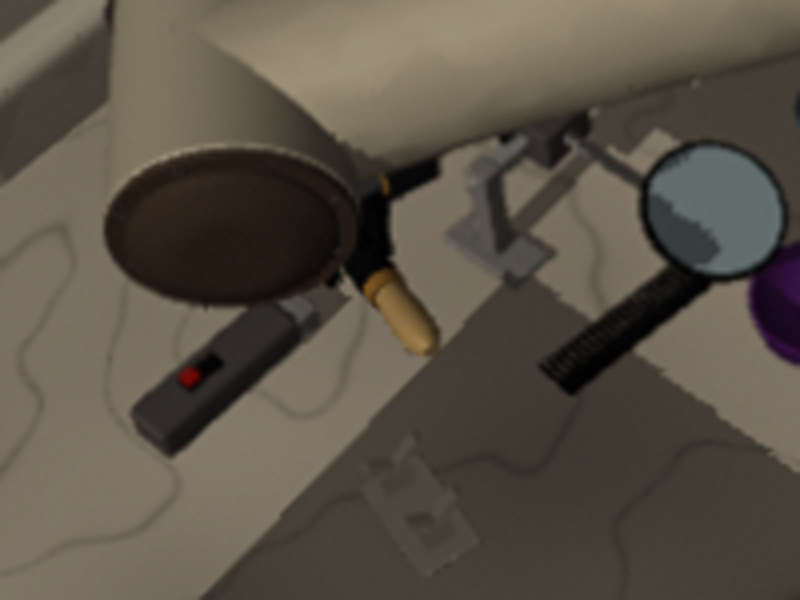

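```bash
cat > dip.py <<'E'
from h import *
np.set_printoptions(precision=3,suppress=True)
def st(m):
    s=env.read_state(); print(m,round(s['clock'],2),s['position'],s['tool_rot'],'F',s['force'],'T',s['wrist_torque'],round(s['opening'],3))
def dippose(tip,hd,th,sg=-1):
    h=np.array([np.cos(np.radians(hd)),np.sin(np.radians(hd)),0]);c,s=np.cos(np.radians(th)),np.sin(np.radians(th))
    xh=c*h+s*np.array([0,0,1]); y=s*h-c*np.array([0,0,1]); x=sg*xh
    R=np.c_[x,y,np.cross(x,y)]
    return np.array(tip)+.085*xh+.0172*y, Rn.from_matrix(R).as_euler('xyz',degrees=True)
E
python3 - <<'E'
from dip import *
f=env.grab_frame('top');g=env.grab_frame('side')
print('tip tri',fuse([f,g],[(87,214.5),(166.2,266.2)]),'expect',np.array([.5172,.3194,.296])-.085*np.array([np.cos(np.radians(16.4)),-np.sin(np.radians(16.4)),0]))
b=[.461,-.0897-.010]
p,o=dippose([*b,.20],90,50); print(p,o,env.inverse_kinematics(p,o))
env.goto(p,o); st('pre')
fs=[env.grab_frame(n) for n in('top','side')]
crop(fs[0],170,120,160,120,4,'d1.png');crop(fs[1],160,80,200,150,4,'d2.png')
for t in('brush_tip','brush'): print([(np.round(d['xyz'],4).tolist(),round(d['score'],2)) for q in fs for d in env.search_frame(q,t)[:2]])
E
```

```text
tip tri [0.437 0.343 0.294] expect [0.436 0.343 0.296]
[ 0.461 -0.032  0.254] [-90.  50. -90.] [ -18.172   16.716   -2.806  -46.709  -90.595 -153.579]
pre 22.98 [ 0.461 -0.032  0.254] [-89.971  49.99  -89.938] F [-0.504 -0.045 -0.33 ] T [-1.833  0.024 -0.028] 0.241
[([0.4653, -0.0451, 0.2819], 0.54), ([0.4545, -0.021, 0.2897], 0.73)]
[([0.4648, -0.0396, 0.287], 0.62), ([0.4585, -0.0224, 0.2934], 0.64)]
```

View pics/d1.png

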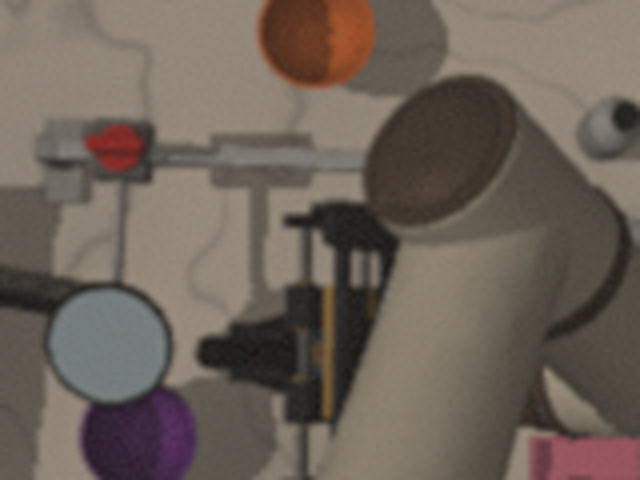

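View pics/d2.png

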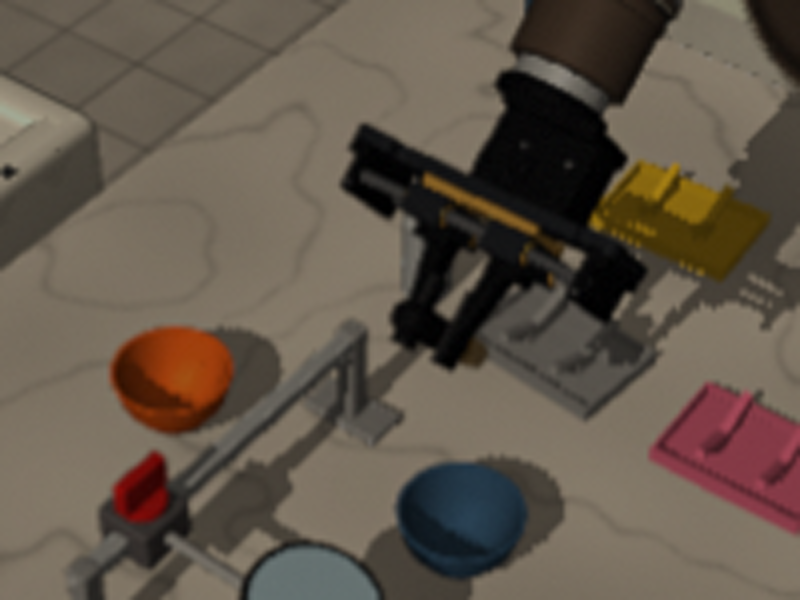

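The brush is held and tilted tip down: handle end at about (410,320), bristles at (470,352) in the side crop, with the blue bowl below at (462,510). I'll check the tilt and bowl against the model, then dip.

Run:
```python
from dip import *
f=env.grab_frame('top');g=env.grab_frame('side')
print('bowl from side',px2w(g,[(160+462/4,80+503/4)],.052))
b=[.461,-.0897-.010]
xh=np.array([0,np.cos(np.radians(50)),np.sin(np.radians(50))])
tip=np.array([*b,.20]); end=tip+.139*xh
print('pred end top',w2px(f,[end]),'seen ~(220,208); side end,tip',w2px(g,[end,tip]),'seen ~(262,161),(279,170)')
p,o=dippose([*b,.08],90,50); env.move_straight(p); st('80')
p,o=dippose([*b,.021],90,50); r=env.move_straight(p,rate=.08,force_limit=5); st(('dip',r))
fs=[env.grab_frame(n) for n in('top','side')]
crop(fs[0],200,150,100,75,8,'e1.png');crop(fs[1],200,140,120,90,6,'e2.png')
```

```text
bowl from side [[ 0.461 -0.095  0.052]]
pred end top [[219.606 207.62 ]] seen ~(220,208); side end,tip [[260.385 157.788]
 [279.03  168.241]] seen ~(262,161),(279,170)
80 24.32 [ 0.462 -0.032  0.135] [-89.856  49.964 -89.877] F [ 0.355 -0.404 -0.498] T [-1.77  -0.027 -0.025] 0.237
('dip', False) 25.21 [ 0.461 -0.032  0.075] [-89.959  49.99  -89.961] F [0.267 0.436 0.319] T [-1.845 -0.    -0.045] 0.244
```

View pics/e1.png

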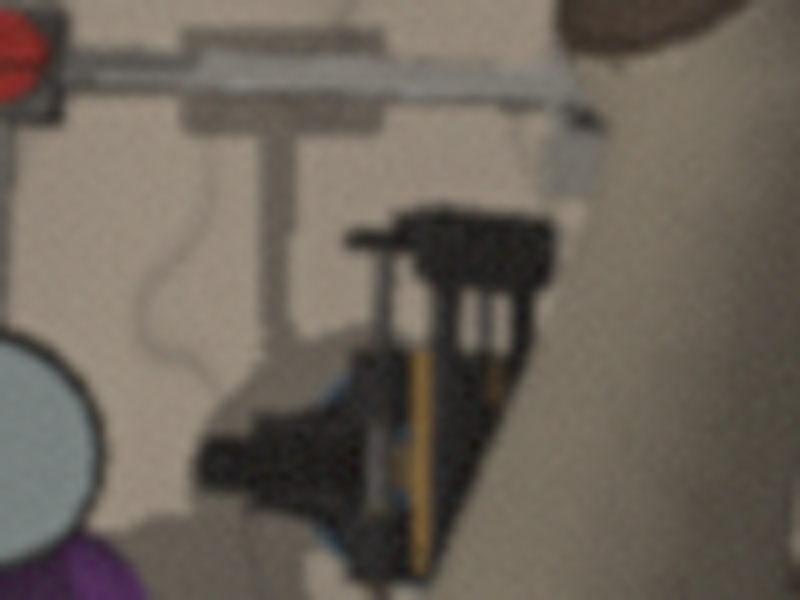

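View pics/e2.png

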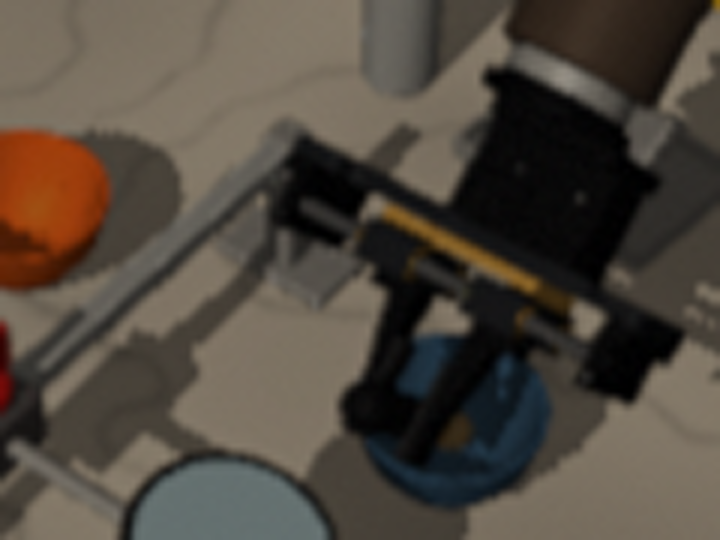

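The bristles at (455,430) are inside the bowl with the tip at about z=0.021, 31 mm below the rim, and no contact force showed. I'll lift out and go above the steel dish.

Run:
```python
from dip import *
env.dwell(.4)
b=[.461,-.0897-.010]
p,o=dippose([*b,.20],90,50); env.move_straight(p); st('out')
dc=np.array([.5155,-.3125]); a=np.radians(-6.7); gx=dc-.005*np.array([np.cos(a),np.sin(a)])
env.goto([*gx,.20],[-90,0,173.3]); st('above dish')
fs=[env.grab_frame(n) for n in('top','side')]
crop(fs[0],190,110,200,150,4,'h1.png');crop(fs[1],200,80,160,120,5,'h2.png')
m=sorted(env.trace(fs[0],'bowl'),key=lambda m:np.linalg.norm(np.argwhere(m['mask']).mean(0)-[207,252]))[0]['mask']
P=np.argwhere(m)[:,::-1]; print('bowl',m.sum(),P.mean(0),px2w(fs[0],[P.mean(0)],.04))
for t in('brush_tip','brush'): print([(np.round(d['xyz'],4).tolist(),round(d['score'],2)) for q in fs for d in env.search_frame(q,t)[:2]])
print('pred tip',w2px(fs[0],[[*(gx-.085*np.array([np.cos(a),np.sin(a)])),.217]]),w2px(fs[1],[[*(gx-.085*np.array([np.cos(a),np.sin(a)])),.217]]))
```

```text
out 27.05 [ 0.461 -0.032  0.253] [-90.205  50.049 -90.163] F [ 0.171 -0.553 -0.852] T [-1.86   0.037  0.008] 0.241
above dish 30.71 [ 0.51  -0.312  0.2  ] [-90.007  -0.003 173.291] F [ 0.546 -0.194 -0.317] T [-0.049  0.167 -0.024] 0.244
bowl 290 [244.376 205.355] [[ 0.469 -0.066  0.04 ]]
[([0.4542, -0.3025, 0.2258], 0.67), ([0.4656, -0.2984, 0.2221], 0.46), ([0.472, -0.1069, 0.032], 0.44)]
[([0.4726, -0.0641, 0.0247], 0.28), ([0.4688, -0.3002, 0.2211], 0.46)]
pred tip [[327.604 222.094]] [[329.026 129.005]]
```

View pics/h1.png

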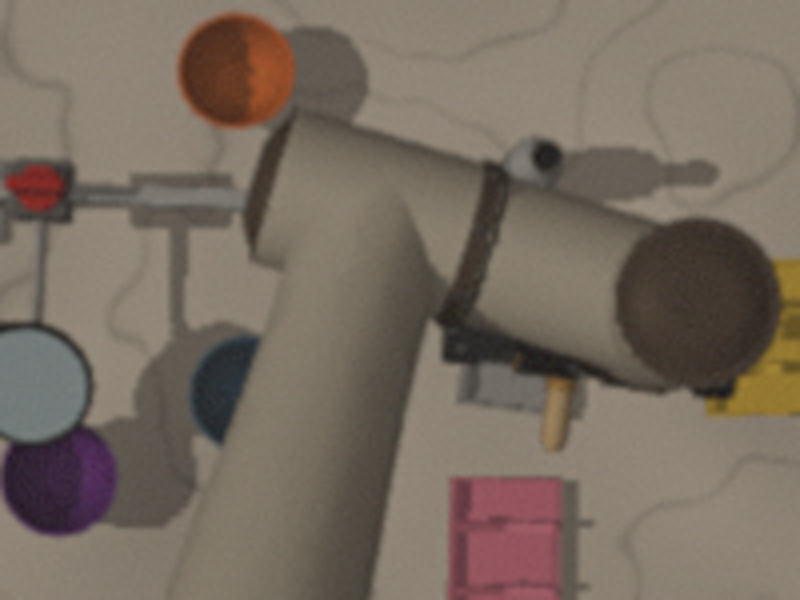

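View pics/h2.png

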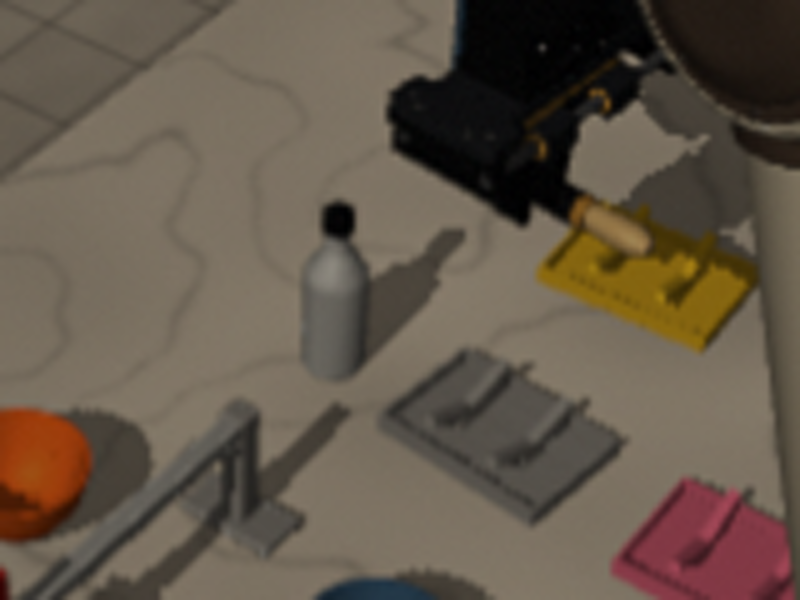

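The brush is above the steel dish at side crop (500,435), with its tip seen at (330,128) against a predicted (329,129). I'll lower it and release.

Run:
```python
from dip import *
dc=np.array([.5155,-.3125]); a=np.radians(-6.7); gx=dc-.005*np.array([np.cos(a),np.sin(a)])
r=env.move_straight([*gx,.035],force_limit=8); st(('35',r))
r=env.move_straight([*gx,.0115],rate=.03,force_limit=4); st(('low',r))
fs=[env.grab_frame(n) for n in('top','side')]
crop(fs[0],270,140,100,75,8,'p1.png');crop(fs[1],260,120,100,75,8,'p2.png')
```

```text
('35', False) 32.31 [ 0.511 -0.312  0.036] [-89.968   0.112 173.317] F [ 0.437  0.2   -0.69 ] T [-0.079  0.152  0.007] 0.243
('low', True) 33.02 [ 0.51  -0.312  0.012] [-90.008  -0.094 173.315] F [-0.448  1.158  5.147] T [ 0.076  0.128 -0.037] 0.242
```

View pics/p2.png

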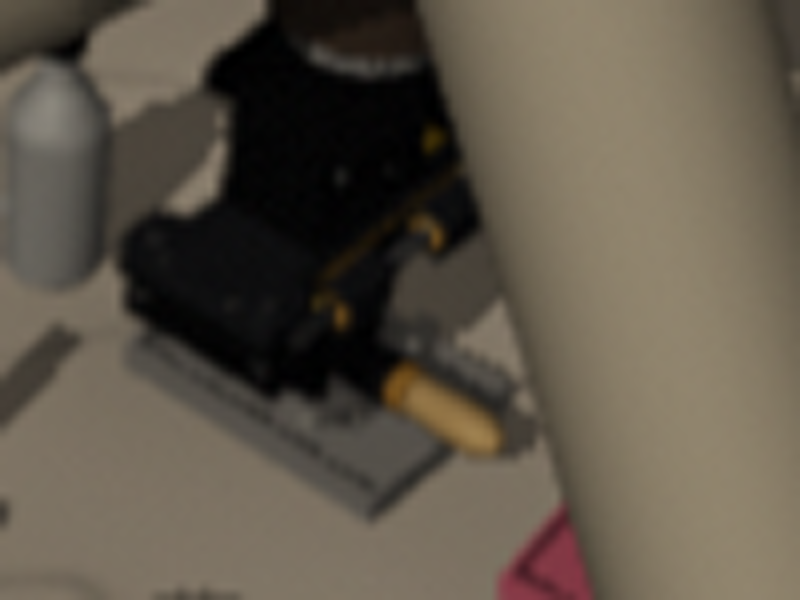

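Contact came at the expected seat height (TCP 0.012), with the brush lying along the dish and its tip at (490,440). I'll release and retreat.

Run:
```python
from dip import *
p=env.read_state()['position']
env.gripper_to(.42); st('open')
env.move_straight([p[0],p[1],.06],rate=.06); env.move_straight([p[0],p[1],.22]); st('up')
env.goto([.241,-.576,.25],[-90,0,22.7]); st('away')
fs=[env.grab_frame(n) for n in('top','side')]
crop(fs[0],170,110,190,140,4,'z1.png');crop(fs[1],140,100,200,150,4,'z2.png')
for t in('mirror_center','bowl','comb','aftershave','trimmer'): print(t,[(np.round(d['xyz'],3).tolist(),round(d['score'],2)) for d in env.search_frame(fs[0],t)[:4]])
for f in fs:
  for m in env.trace(f,'brush')[:1]:
    P=np.argwhere(m['mask'])[:,::-1].astype(np.float32); vx,vy,x0,y0=cv2.fitLine(P,cv2.DIST_L2,0,.01,.01).ravel(); t=(P-[x0,y0])@[vx,vy]
    W=px2w(f,[[x0+vx*q,y0+vy*q] for q in(t.min(),t.max())],.0295); print('brush',W.ravel(),np.linalg.norm(W[1]-W[0]),np.degrees(np.arctan2(*(W[1]-W[0])[[1,0]])))
```

```text
open 33.74 [ 0.509 -0.311  0.011] [-90.05   -0.193 173.279] F [-0.461  0.448  0.611] T [-0.012  0.15  -0.007] 0.418
up 35.92 [ 0.51  -0.311  0.219] [-90.091  -0.303 173.27 ] F [ 0.027 -0.206 -0.17 ] T [-0.073  0.089 -0.036] 0.421
away 37.65 [ 0.241 -0.576  0.25 ] [-89.972  -0.002  22.763] F [ 0.912 -0.132  0.055] T [-0.009  0.01  -0.006] 0.421
mirror_center [([0.478, 0.077, 0.108], 0.84), ([0.499, -0.31, 0.038], 0.45)]
bowl [([0.385, 0.063, 0.021], 0.93), ([0.726, -0.074, 0.025], 0.64), ([0.461, -0.086, 0.025], 0.59)]
comb [([0.507, 0.158, 0.006], 0.71)]
aftershave [([0.615, 0.072, 0.131], 0.57), ([0.636, -0.304, 0.086], 0.5)]
trimmer [([0.69, 0.317, 0.03], 0.76)]
brush [ 0.429 -0.303  0.03   0.559 -0.319  0.03 ] 0.13116623072966818 -7.259563475834462
brush [ 0.561 -0.317  0.03   0.427 -0.303  0.03 ] 0.1350131804353422 173.98558981539654
```

View pics/z1.png

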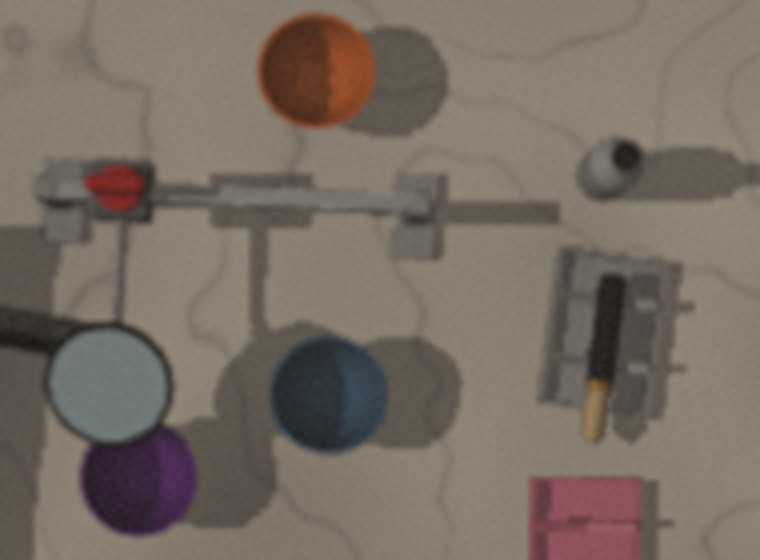

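View pics/z2.png

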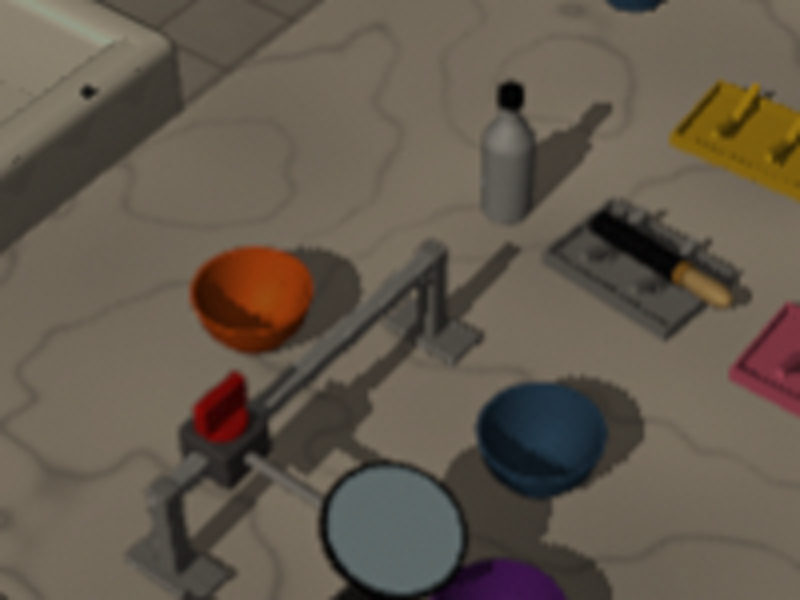

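The final view shows the knob along the rail with the carriage at the left end, the bowl unmoved at (328,393), and the handle across both ribs of the steel dish at (605,330). Aftershave, comb and trimmer are in place, so I'm handing in.

Run:
```python
from workcell import env
env.close_job(); print(env.read_state()['clock'])
```

```text
the job is handed in; nothing more can be done
the job is handed in; nothing more can be done
```

The job is done and handed in at about 38 s on the robot's clock, well under the 72 s limit. No verdict is reported.

- **Knob and mirror:** I turned the red knob anticlockwise until its torque rose at about 90°. I then slid the carriage about 150 mm, until a force jump marked the end stop. In the last pictures the bowl is clear.
- **Brush:** I took it from its rest and tilted it 50°, tip down. I lowered the tip to about z = 0.021 m, roughly 31 mm below the bowl's rim. No contact force showed during the dip. I then lifted it out and laid it in the steel dish, with contact at the expected seat height.
- **Last checks:** The brush lies at -6 to -7° in both views, matching the dish's -6.7°, with its handle across both ribs. The bowl is at the same pixels as before the dip. The aftershave bottle and the trimmer are where they were.
- **Checks that disagreed:**
  - The knob wing's slope in the coarse top view read about 3–4° short of 90°, roughly one pixel. The torque at the stop says it is fully loosened.
  - The detected centre of the comb moved by about 3 cm because the mirror now hides part of it. It was never approached.
  - The trimmer's reading shifted by 3 mm, which is within the detector's error.

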